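# Load the rack sampler and start it

### The arm

A 7-joint arm with a two-finger parallel gripper is mounted at the origin on the work surface. World frame = base frame: x ahead of the robot, y to its left, z up, the work surface at z = 0. Lengths are in m, angles in rad, forces in N, time in s.
With the tool pointing down it reaches from about 0.35 to 0.9 m from the base axis. Payload 8.1 kg.
Tool frame: the origin (TCP) lies on the centre line of the jaws, within the pads' length; the fingertips stand 14 mm ahead of it and the grasp point (between the pads) lies 5 mm behind it (arm.tip_reach is the distance from the TCP to the fingertips, in m); z points along the fingers, y is the direction in which the jaws open and shut (so a half turn about z gives the same grasp; the last joint's range is limited). The gripper opens to 92 mm and grips with 3 to 60 N. Pads are 19 mm wide; open, the fingers measure 130 mm over their backs; the gripper's body (75 mm by 190 mm) begins 47 mm behind the grasp point.
Start: joints at [1.166, 0.434, 0.025, 1.573, -0.012, 1.134, -0.075], TCP at [0.186, -0.597, 0.241] pointing down, gripper open.
Joint ranges: [-2.62, 2.62], [-0.44, 2.09], [-1.27, 1.32], [0.08, 2.57], [-1.32, 4.46], [0.12, 2], [-2.74, 2.74]. Speed limits (rad/s): [2.22, 2.22, 3.01, 3.01, 3.14, 3.14, 3.14].

### API

Orientations are given as a rotation vector (axis times angle).
In Python, from cell import sensors, vision, arm, nets gives the robot as it stands.
- The arm moves only by the shell command python3 -m handwheel 'ROWS' [FORCE]. ROWS is JSON, a list of rows, each an object of numbers: "tx", "ty", "tz": the shift along the tool's x, y, z in cm; "wx", "wy", "wz": the turn, a rotation vector about the tool's x, y, z in degrees; "claw": the opening, from 0 (shut) to 1 (fully open). A call has 1 to 12 rows; each row is the pose to reach, as a shift and turn from the pose commanded when the call began, along the tool's axes at that moment; what a row does not reach only later rows make up. A row lasts 1/12 s, in which the tool goes at most 41.7 mm and 7.16 degrees, less where a joint would pass 70% of its speed; a pose out of reach is approached as far as the arm can. A call with a gripper value outside its range is refused whole. The fingers move at their own pace and stop on an object; FORCE is the grip in N (left out, the last holds). Time passes only in rows, so rows that repeat a pose let the fingers close. It gives the time, the measured TCP pose, the force and the opening at its end, in the units of the state.
- sensors.observe(): the state, without advancing time (a new reading comes with each control period).
- vision.get_image(name): name is "scene" or "top"; returns (picture, depth): 400x640x3 uint8, blue, green, red; 400x640 float32, m along the optical axis (not along the pixel's ray), 0 where there is no reading.
- vision.camera_model(name): a dict with "K" (3x3 intrinsics, pixels), "k1" (the pictures are not rectified: a ray, as slopes to the right and down, at radius r is drawn at 1 + k1 r^2 times it, then the intrinsics apply), "xyz" and "attitude" of the camera in the world. Camera axes: x right, y down, z forward; pixel columns grow to the right and rows downward; lengths in m; the calibration is good to about 2 mm. A picture is of the moment at which its call begins. camera_model takes no time and is no camera call.
- arm.sign_off(): hands the job in, once; it reports no verdict.
Trained networks look in the newest picture that a camera, given by its name, has taken for a name from the list of things; names that differ only in an ending like _2 or _b are one class to them, and where a whole thing is asked for, a point or a joint stands for the part that bears it (a point fixed in the world has none). Each returns a list of dicts, best first, with "score" (0 to 1); they miss things now and then, are a little off and sometimes report something else, mostly with a low value. They report only what shows in the picture. A call takes as long as a camera call. They do not tell look-alikes from the thing itself.
- nets.cut_out(label, camera): "region" (400x640 bool, what is visible of it) and "uv" ([column, row] in pixels, amid what is visible of it).
The state is a dict: "clock": time; "joints": joint angles; "dq": joint speeds; "joint_efforts": joint torques, N m; "position": TCP position; "ee_rot": TCP orientation; "force": force on the tool from outside, world axes, zero at the start; "ft_torque": the same for the moment, N m; "width": opening from 0.0 (shut) to 1.0 (fully open).
Only numpy, scipy, OpenCV 4.12 (cv2) and the standard library are available. Lean on these libraries where they do the work, as an engineer would, in place of code of your own. Each camera call takes 0.05 s, during which the arm holds its last target.

### The job

Four tube racks stand one against another in the sampler's loading lane, short of the feed end. Push the row gently from behind, all four together as one train and without lifting, tipping or ramming them, until the first rack is up against the stop; then press the start key on the sampler's housing and let it go. Leave the finished racks in the other lane, the specimen jar and the small bottle where they are.

Things in the scene. Friction and masses are not known exactly. Their poses are not given: they have to be found in the camera images.
- sampler: Bench-top rack sampler, fixed. Aluminium deck 260 mm wide (its x), y = -190 to 170 mm, 20 mm above the bench, two lanes 116 mm wide between white rails 16 mm high: loading lane nearer the robot (centre x = -64), unloading lane farther (x = +64). A white housing, y = 170 to 270, 100 mm high, closes the +y end. Origin on the bench midway between the lanes; y along the lanes to the feed end.
- stop (a point): Foot of the stop (the housing's upright face) on the loading lane's centre line, at deck height; axes as the sampler's, +y is the way to push. Home: the first rack's +y face against it (rack origin 13 mm short of it), the others touching behind, 26 mm apart. The lane's -y end is open.
- rack1: Grey tube rack, loose on the deck: 112 mm long (its x), 26 thick (its y, along the lane), 50 high, 0.1 to 0.2 kg, its -y face flat. Capped tubes fixed in it, cap tops 82 mm above its underside. Origin: centre of underside; y points at the stop. Slides easily (friction 0.2 to 0.3), tips if pushed high up. The first (nearest the stop) of the row of four in the loading lane; it starts 80 to 160 mm from its home place.
- rack2: Grey tube rack, loose on the deck: 112 mm long (its x), 26 thick (its y, along the lane), 50 high, 0.1 to 0.2 kg, its -y face flat. Capped tubes fixed in it, cap tops 82 mm above its underside. Origin: centre of underside; y points at the stop. Slides easily (friction 0.2 to 0.3), tips if pushed high up. The second of the row.
- rack3: Grey tube rack, loose on the deck: 112 mm long (its x), 26 thick (its y, along the lane), 50 high, 0.1 to 0.2 kg, its -y face flat. Capped tubes fixed in it, cap tops 82 mm above its underside. Origin: centre of underside; y points at the stop. Slides easily (friction 0.2 to 0.3), tips if pushed high up. The third of the row.
- rack4: Grey tube rack, loose on the deck: 112 mm long (its x), 26 thick (its y, along the lane), 50 high, 0.1 to 0.2 kg, its -y face flat. Capped tubes fixed in it, cap tops 82 mm above its underside. Origin: centre of underside; y points at the stop. Slides easily (friction 0.2 to 0.3), tips if pushed high up. The last (rearmost, farthest from the stop) of the row: push its -y face, low and mid; the lane behind is empty.
- key_top (a point): Middle of the top of the start key, a round white push key 26 mm across in a black collar 42 mm across, on top of the housing at its robot-side end, 118 mm above the bench; press straight down.
- key (a joint): Travel of the start key: 0 up, 0.005 m fully down; counts as pressed beyond 0.0035 m. About 1.5 N to start it, 4 N fully down; it springs back.
- done1: Finished rack in the unloading lane, same make as the others. Leave alone.
- done2: Second finished rack in the unloading lane, behind the other. Leave alone.
- jar: Specimen jar with red lid, 62 mm across, 72 mm high, near the open end of the sampler. Leave alone. Origin: centre of underside.
- bottle: Small amber bottle with black cap, 34 mm across, 80 mm high, on the bench beside the loading lane, on the robot's side. Leave alone. Origin: centre of underside.
Things that resemble listed ones, but are neither listed nor needed, are in the scene too. What is shaped like the rack4 but blue or orange is not meant. What is shaped like the rack1 but blue or pink is not meant.

How it is judged:
On the way, in this order (a step that is already met when the one before it is completed fails the run):
1. the whole row is home against the stop (y of rack1 in the frame of sampler above 0.153 m and y of rack2 in the frame of sampler above 0.127 m and y of rack3 in the frame of sampler above 0.101 m and y of rack4 in the frame of sampler above 0.075 m), for 0.2 s.
2. the start key is pressed (value of joint key above 0.0035 m), for 0.05 s.
At the end, for the whole second after the job is handed in: All four racks stand upright on the deck of the loading lane, square to it, each within 4 mm of its home place (first rack against the stop, the others touching behind it) and at rest; the start key has been pressed after that and is up again (all of step 1 and angle between each of rack1, rack2, rack3, rack4's own z axis and vertical below 0.06 rad and angle between the x axis of each of rack1, rack2, rack3, rack4 and the x axis of sampler, either way round below 0.08 rad and x of rack1 in the frame of sampler between -0.072 and -0.056 m and z of each of rack1, rack2, rack3, rack4 in the frame of sampler below 0.024 m and x of rack2 in the frame of sampler between -0.072 and -0.056 m and x of rack3 in the frame of sampler between -0.072 and -0.056 m and x of rack4 in the frame of sampler between -0.072 and -0.056 m and linear speed of each of rack1, rack2, rack3, rack4 below 0.01 m/s and value of joint key below 0.0015 m).
It fails at once if a rack of the row is lifted off the deck (10 mm) or tips over (z of any of rack1, rack2, rack3, rack4 in the frame of sampler above 0.03 m or angle between any of rack1, rack2, rack3, rack4's own z axis and vertical above 0.3 rad).
It fails at once if the row is pulled apart: a gap of more than 10 mm between two neighbours (y of rack2 in the frame of rack1 below -0.036 m or y of rack3 in the frame of rack2 below -0.036 m or y of rack4 in the frame of rack3 below -0.036 m).
It fails at once if the racks are shot along faster than 0.4 m/s or rammed (fingers push the last rack with more than 60 N) (linear speed of any of rack1, rack2, rack3, rack4 above 0.4 m/s or contact force between the fingers and rack4 above 60 N).
It fails at once if the start key is pressed before the whole row is home (value of joint key above 0.003 m and not (y of rack1 in the frame of sampler above 0.153 m and y of rack2 in the frame of sampler above 0.127 m and y of rack3 in the frame of sampler above 0.101 m and y of rack4 in the frame of sampler above 0.075 m)).
It fails at once if a bystander (finished rack, jar, bottle) is moved more than 12 mm or tipped (distance of any of done1, done2, jar, bottle from where it was at the start of the episode above 0.012 m or angle between any of done1, done2, jar, bottle's own z axis and vertical above 0.2 rad).
It also fails if it takes over 38 s, if anything falls off the work surface, if the arm or the gripper's body presses on something with over 40 N, if the wrist force passes 120 N, or if a joint passes its speed limit or range.

## Working session

There is one attempt and no reset: what is moved stays moved. The work goes in short steps, Python scripts to look and compute and a shell command to move; the robot and the scene stay as the last step left them, time stands still between calls to the robot, and variables do not carry over. Pictures are saved under pics/ and viewed, and the job is handed in when it is done.

```bash
ls; mkdir -p pics; python3 - <<'E'
from cell import sensors, vision, arm, nets
import cv2
s=sensors.observe()
for k in s: print(k,s[k])
for n in ("scene","top"):
    p,d=vision.get_image(n); cv2.imwrite(f"pics/{n}0.png",p); print(n,vision.camera_model(n))
print(arm.tip_reach)
E
```

```text
pics
clock 0.0
joints [ 1.16640228  0.43525524  0.02495099  1.57410422 -0.01157628  1.13398539
 -0.07510979]
dq [ 1.01818716e-03  8.87304373e-05 -5.30115098e-04 -8.29574607e-04
  1.32165578e-03  2.66484419e-04 -8.29055531e-04]
joint_efforts [ 8.09691096e-05 -6.67850733e+01  9.86046642e-01 -3.14458358e+01
 -6.03293977e-02  4.28279070e-02  1.82366707e-04]
position [ 0.18557669 -0.59629886  0.23992191]
ee_rot [-3.10436509e+00 -4.71948687e-01  6.23668391e-04]
force [ 0.83958569 -0.48716418 -0.55019619]
ft_torque [-0.0251821   0.03120176  0.01433545]
width 0.9964655596768213
scene {'K': array([[384.11614057,   0.        , 319.771905  ],
       [  0.        , 384.11614057, 201.51520921],
       [  0.        ,   0.        ,   1.        ]]), 'k1': -0.04605422099567739, 'xyz': array([0.97869882, 0.5683693 , 0.76300843]), 'attitude': array([-0.88654364, -2.52696897,  1.02753459])}
top {'K': array([[461.43463808,   0.        , 314.51099709],
       [  0.        , 461.43463808, 203.62656443],
       [  0.        ,   0.        ,   1.        ]]), 'k1': 0.002782519201926791, 'xyz': array([0.32904254, 0.03614516, 1.43316855]), 'attitude': array([-2.13329649,  2.15435583, -0.16192176])}
0.014
```

View pics/scene0.png

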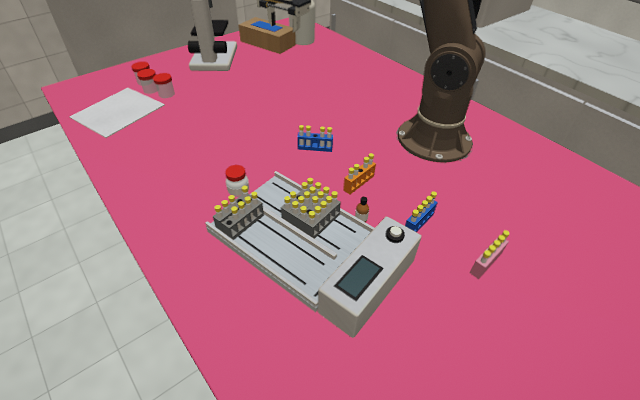

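View pics/top0.png

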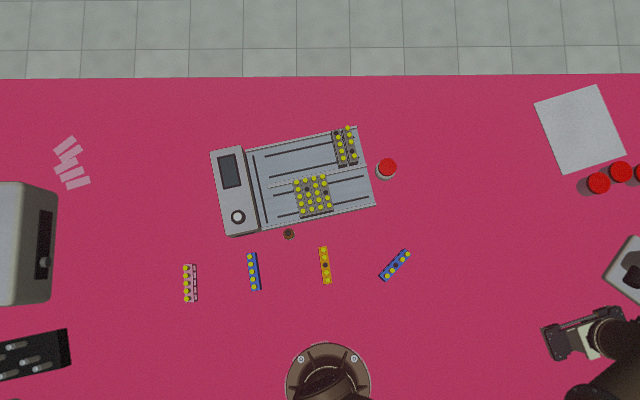

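The scene and top pictures show the sampler with its housing to the robot's left (top ~(235,190)). The four grey racks are in the near lane at top (313,195) and scene (312,207), and the two finished racks are at top (345,147). The jar is at (387,168), the bottle at (289,234) and the key at (237,216). Look-alikes at top: pink (190,283), blue (254,272) and (396,264), orange (325,265). All four are off the deck, so I choose the grey row.

```bash
cat > h.py <<'E'
import numpy as np, cv2
from scipy.spatial.transform import Rotation as R
from cell import sensors, vision, arm, nets
def rays(n,uv):
    m=vision.camera_model(n); K=m['K']
    uv=np.atleast_2d(np.asarray(uv,float))
    p=cv2.undistortPoints(uv.reshape(-1,1,2),K,np.array([m['k1'],0,0,0,0.])).reshape(-1,2)
    d=np.c_[p,np.ones(len(p))]
    return m['xyz'],d@R.from_rotvec(m['attitude']).as_matrix().T
def atz(n,uv,z):
    c,d=rays(n,uv); return c+d*((z-c[2])/d[:,2])[:,None]
def atd(n,uv,dep):
    c,d=rays(n,uv); return c+d*np.asarray(dep).reshape(-1,1)
def cloud(n,dep):
    v,u=np.where(dep>0); return np.c_[u,v],atd(n,np.c_[u,v],dep[v,u])
def proj(n,P):
    m=vision.camera_model(n); Rm=R.from_rotvec(m['attitude']).as_matrix()
    q=(np.atleast_2d(P)-m['xyz'])@Rm; q=q/q[:,2:]
    r2=(q[:,:2]**2).sum(1)[:,None]; q=q[:,:2]*(1+m['k1']*r2)
    return q*m['K'][0,0]+m['K'][:2,2]
E
python3 - <<'E'
from h import *
ims={}
for n in ("top","scene"):
    p,d=vision.get_image(n); np.save(f"d_{n}",d); cv2.imwrite(f"p_{n}.png",p)
    for l in ("sampler","rack4","key_top","bottle","jar"):
        for o in nets.cut_out(l,n)[:7]:
            if o['score']<.3: continue
            r=o['region']; v,u=np.where(r&(d>0)); P=atd(n,np.c_[u,v],d[v,u])
            print(n,l,round(o['score'],2),np.round(o['uv']),r.sum(),np.median(P,0).round(3),P.min(0).round(3),P.max(0).round(3))
p=cv2.imread("p_top.png")[115:250,200:400]; cv2.imwrite("pics/c_top.png",cv2.resize(p,None,fx=4,fy=4,interpolation=2))
p=cv2.imread("p_scene.png")[155:340,190:430]; cv2.imwrite("pics/c_sc.png",cv2.resize(p,None,fx=3.2,fy=3.2,interpolation=2))
E
```

```text
top sampler 0.58 [276. 179.] 10694 [0.613 0.147 0.022] [ 0.441 -0.157 -0.007] [0.789 0.344 0.127]
top rack4 0.89 [326. 264.] 332 [0.353 0.006 0.051] [ 0.3   -0.015 -0.007] [0.413 0.025 0.089]
top rack4 0.88 [300. 198.] 310 [0.546 0.076 0.072] [0.497 0.057 0.017] [0.601 0.095 0.109]
top rack4 0.85 [250. 270.] 415 [0.335 0.215 0.051] [ 0.28   0.196 -0.007] [0.395 0.237 0.088]
top rack4 0.7 [393. 266.] 396 [ 0.351 -0.201  0.05 ] [ 0.304 -0.242 -0.009] [ 0.4   -0.156  0.087]
top rack4 0.68 [323. 193.] 336 [0.567 0.002 0.071] [ 0.514 -0.021  0.019] [0.63  0.023 0.108]
top rack4 0.66 [317. 196.] 370 [0.562 0.027 0.071] [0.508 0.005 0.025] [0.627 0.05  0.109]
top rack4 0.57 [189. 284.] 470 [0.301 0.403 0.05 ] [ 0.252  0.392 -0.007] [0.358 0.439 0.088]
top bottle 0.5 [301. 199.] 327 [0.549 0.077 0.072] [0.496 0.057 0.016] [0.608 0.098 0.109]
top bottle 0.39 [287. 232.] 86 [0.446 0.113 0.057] [0.432 0.099 0.038] [0.461 0.126 0.088]
top jar 0.65 [387. 169.] 416 [ 0.64  -0.182  0.069] [ 0.615 -0.226 -0.006] [ 0.691 -0.155  0.079]
scene sampler 0.97 [328. 255.] 14839 [0.636 0.182 0.028] [ 0.426 
[... 306 characters left out ...]
-0.001] [ 0.401 -0.155  0.086]
scene rack4 0.9 [328. 217.] 954 [0.558 0.084 0.069] [ 0.435 -0.01  -0.003] [0.61  0.102 0.105]
scene rack4 0.9 [360. 172.] 740 [0.364 0.011 0.047] [ 0.243 -0.073 -0.001] [0.412 0.025 0.086]
scene rack4 0.82 [309. 209.] 433 [0.571 0.055 0.078] [ 0.449 -0.039  0.   ] [0.615 0.078 0.106]
scene rack4 0.8 [491. 254.] 670 [0.328 0.413 0.051] [ 0.167  0.378 -0.003] [0.362 0.426 0.086]
scene rack4 0.67 [293. 200.] 406 [0.595 0.006 0.082] [ 0.461 -0.095  0.001] [0.627 0.036 0.106]
scene bottle 0.81 [364. 211.] 240 [0.455 0.121 0.052] [0.433 0.099 0.008] [0.466 0.131 0.083]
scene jar 0.7 [233. 181.] 564 [ 0.655 -0.171  0.054] [ 0.582 -0.295 -0.   ] [ 0.711 -0.081  0.105]
```

View pics/c_top.png

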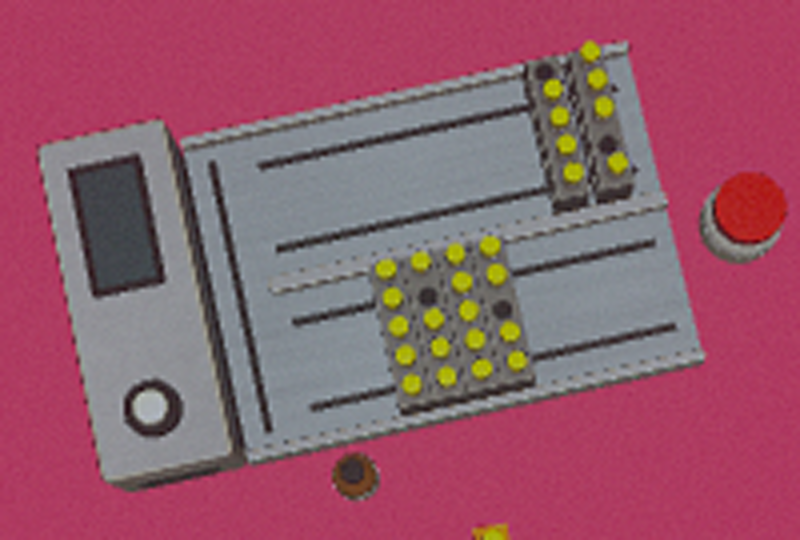

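View pics/c_sc.png

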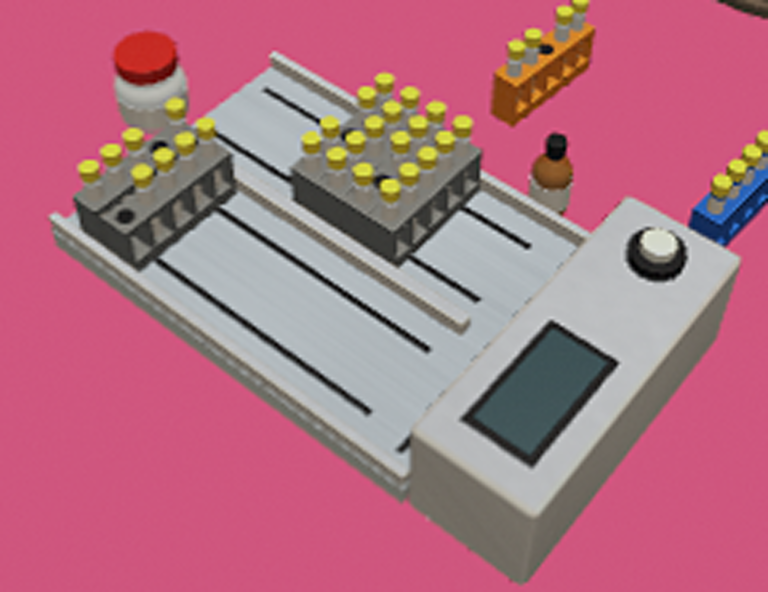

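The crops confirm four grey racks touching in the near lane at crop (450,325), with the open lane behind them. The key is at crop (152,408), i.e. top pixel (238,217). Next I fit the sampler frame from depth.

```bash
python3 - <<'E'
from h import *
Ps=[]
for n in ("top","scene"):
    d=np.load(f"d_{n}.npy"); uv,P=cloud(n,d)
    hs=P[(abs(P[:,2]-.1)<.006)&(P[:,0]>.4)&(P[:,0]<.85)&(P[:,1]>.12)&(P[:,1]<.38)]
    r=cv2.minAreaRect((hs[:,:2]*1000).astype(np.float32)); print(n,'housing',len(hs),r,hs[:,2].mean())
    dk=P[(P[:,2]>.012)&(P[:,2]<.04)&(P[:,0]>.4)&(P[:,0]<.85)&(P[:,1]>-.2)&(P[:,1]<.3)]
    r=cv2.minAreaRect((dk[:,:2]*1000).astype(np.float32)); print(n,'deck',len(dk),r, np.median(dk[:,2]))
    kk=P[(P[:,2]>.109)&(P[:,2]<.13)&(P[:,0]>.4)&(P[:,0]<.6)&(P[:,1]>.18)&(P[:,1]<.38)]
    print('key',len(kk),kk.mean(0),kk[:,2].max())
# key by image
for n,uv,z in(("top",[200+151/4,115+406/4],.118),("scene",[190+659/3.2,155+242/3.2],.118)): print(atz(n,uv,z))
E
```

```text
top housing 2570 ((576.4686889648438, 273.38153076171875), (260.01617431640625, 97.95606994628906), 12.2201566696167) 0.10002481883580545
top deck 7592 ((576.8130493164062, 56.865966796875), (354.1141662597656, 513.17724609375), 12.165505409240723) 0.020388592298699715
key 139 [0.49476551 0.25615243 0.1159375 ] 0.12701479344734556
scene housing 4421 ((575.6007080078125, 273.24188232421875), (260.99456787109375, 98.61624145507812), 12.18603515625) 0.10070362915039771
scene deck 8998 ((576.3743286132812, 52.6739501953125), (354.782470703125, 529.8489379882812), 11.739336013793945) 0.021317230281543642
key 223 [0.49610423 0.25847927 0.11596256] 0.1236179916436494
[[0.49254094 0.2547591  0.118     ]]
[[0.49013375 0.2561017  0.118     ]]
```

```bash
cat >> h.py <<'E'
a=np.deg2rad(12.2); X=np.array([np.cos(a),np.sin(a)]); Y=np.array([-np.sin(a),np.cos(a)])
O=np.array([.576,.2733])-.22*Y
def toS(P): q=np.atleast_2d(P)[:,:2]-O; return np.c_[q@X,q@Y]
def toW(x,y): return O+x*X+y*Y
def caps(n,p):
    hsv=cv2.cvtColor(p,cv2.COLOR_BGR2HSV); m=cv2.inRange(hsv,(22,120,120),(35,255,255))
    k,l,st,c=cv2.connectedComponentsWithStats(m)
    c=c[1:][st[1:,4]>3]; S=toS(atz(n,c,.101)); s=(abs(S[:,0]+.064)<.075)&(abs(S[:,1])<.2)
    S=S[s]; return S[np.argsort(-S[:,1])]
E
python3 - <<'E'
from h import *
for n in ("top","scene"):
    print(n); print(caps(n,cv2.imread(f"p_{n}.png")).round(4).tolist())
print(toW(-.086,.22))
for w,v in (('bottle',[.447,.114]),('jar',[.65,-.18]),('bl2',[.351,-.201]),('or',[.353,.008])): print(w,toS(v))
E
```

```text
top
[[-0.107, 0.0353], [-0.0635, 0.035], [-0.0194, 0.0345], [-0.0849, 0.0342], [-0.0413, 0.034], [-0.1073, 0.0087], [-0.0633, 0.0084], [-0.0199, 0.0079], [-0.0857, 0.0078], [-0.0197, -0.0176], [-0.0847, -0.0176], [-0.0416, -0.0178], [-0.1079, -0.0179], [-0.063, -0.0187], [-0.0198, -0.0439], [-0.0847, -0.0442], [-0.1079, -0.0442], [-0.0412, -0.0447]]
scene
[[-0.0606, 0.0356], [-0.0191, 0.0095], [-0.0835, 0.0095], [-0.0294, -0.0165], [-0.0837, -0.0166], [-0.019, -0.0417], [-0.084, -0.0424], [-0.0407, -0.0426], [-0.1069, -0.0428]]
[0.49194223 0.25512607]
bottle [[-0.15975069  0.09155855]]
jar [[-0.02346475 -0.23870066]]
bl2 [[-0.32014993 -0.19604028]]
or [[-0.27402821  0.00781699]]
```

```bash
cat >> h.py <<'E'
def target(xs,ys,ztip,tilt,flip=0):
    # tool: z down tilted forward (tips toward +Y) ; y along +-X ; tip front-centre at (xs,ys,ztip)
    Z0=np.array([0,0,-1.]); Y3=np.r_[Y,0]; X3=np.r_[X,0]
    t=np.deg2rad(tilt); z=np.cos(t)*Z0+np.sin(t)*Y3
    y=X3*(-1 if flip else 1); x=np.cross(y,z)
    Rm=np.c_[x,y,z]
    tip=np.r_[toW(xs,ys),ztip]
    return tip-.014*z,Rm
def delta(p,Rm):
    s=sensors.observe(); R0=R.from_rotvec(s['ee_rot'])
    dp=R0.inv().apply(p-s['position'])*100; rv=np.rad2deg((R0.inv()*R.from_matrix(Rm)).as_rotvec())
    return dp.round(2),rv.round(2)
E
python3 - <<'E'
from h import *
p=cv2.imread("p_top.png")
hsv=cv2.cvtColor(p,cv2.COLOR_BGR2HSV); m=cv2.inRange(hsv,(22,120,120),(35,255,255))
k,l,st,c=cv2.connectedComponentsWithStats(m); S=toS(atz("top",c[1:],.101)); print(S[(S[:,0]>0)&(S[:,0]<.13)].round(3).tolist())
s=sensors.observe(); print(R.from_rotvec(s['ee_rot']).as_matrix().round(3))
for f in (0,1):
    for q in ((-.064,-.1,.2,0),(-.064,-.1,.2,20)):
        P,Rm=target(*q,flip=f); print(f,q,P.round(3),*delta(P,Rm))
E
```

```text
[[0.109, -0.15], [0.087, -0.151], [0.086, -0.117], [0.065, -0.151], [0.065, -0.117], [0.043, -0.117], [0.021, -0.151], [0.021, -0.117]]
[[ 0.955  0.297  0.   ]
 [ 0.297 -0.955 -0.   ]
 [ 0.     0.    -1.   ]]
0 (-0.064, -0.1, 0.2, 0) [ 0.581 -0.053  0.214] [ 53.9  -40.17   2.68] [  0.    -0.   -84.91]
0 (-0.064, -0.1, 0.2, 20) [ 0.582 -0.058  0.213] [ 53.86 -39.7    2.76] [ 14.81  16.18 -83.98]
1 (-0.064, -0.1, 0.2, 0) [ 0.581 -0.053  0.214] [ 53.9  -40.17   2.68] [-0.   -0.   95.09]
1 (-0.064, -0.1, 0.2, 20) [ 0.582 -0.058  0.213] [ 53.86 -39.7    2.76] [ 16.58 -15.17  94.02]
```

Rack origins along the lane are about y = +35, +8, -18 and -44 mm, centred at x = -64, so the push is about 123 mm. The finished racks are at y = -117 and -151. With a vertical tool and the fingertips at z ≈ 44 mm, the gripper body clears all cap tops (102 mm) by about 8 mm. I'll go above the lane behind rack4 first.

```bash
python3 -m handwheel '[{"tx":3.3,"ty":-2.5,"wz":-5.3,"claw":0.6},{"tx":6.6,"ty":-5,"wz":-10.6,"claw":0.6},{"tx":9.9,"ty":-7.5,"wz":-15.9,"claw":0.6},{"tx":13.2,"ty":-10,"wz":-21.2,"claw":0.6},{"tx":16.5,"ty":-12.5,"wz":-26.5,"claw":0.6},{"tx":19.8,"ty":-15,"wz":-31.8,"claw":0.6},{"tx":23.1,"ty":-17.5,"wz":-37.1,"claw":0.6},{"tx":26.4,"ty":-20,"wz":-42.4,"claw":0.6},{"tx":29.7,"ty":-22.5,"wz":-47.7,"claw":0.6},{"tx":33,"ty":-25,"wz":-53,"claw":0.6},{"tx":36,"ty":-27,"wz":-58,"claw":0.6},{"tx":38,"ty":-28.5,"wz":-61,"claw":0.6}]'
python3 - <<'E'
from h import *
P,Rm=target(-.064,-.0775,.2,0); print(P,delta(P,Rm),sensors.observe()['joints'])
E
```

```text
[ 0.57631451 -0.03100602  0.214     ] (array([ 54.1 , -42.42,   2.68]), array([  0.  ,  -0.  , -84.91])) [ 1.16641714  0.43447277  0.0249647   1.5732158  -0.01164143  1.1340069
 -0.07512204]invalid input
```

```bash
python3 -m handwheel '[{"tx":1,"ty":0,"tz":0,"wx":0,"wy":0,"wz":0,"claw":0.6}]'; echo; python3 -m handwheel --help | head
```

```text
clock: 0.78
position: [0.1931, -0.5945, 0.2408]
ee_rot: [3.106, 0.467, -0.002]
force: [-0.9, -1.3, 0.2]
width: 0.961
invalid input: not JSON, or not a number
```

```bash
python3 -m handwheel '[{"tx":3.2,"ty":-2.5,"tz":0,"wx":0,"wy":0,"wz":-5.3,"claw":0.6},{"tx":6.4,"ty":-5,"tz":0,"wx":0,"wy":0,"wz":-10.6,"claw":0.6},{"tx":9.6,"ty":-7.6,"tz":0,"wx":0,"wy":0,"wz":-15.9,"claw":0.6},{"tx":12.8,"ty":-10.1,"tz":0,"wx":0,"wy":0,"wz":-21.2,"claw":0.6},{"tx":16,"ty":-12.6,"tz":0,"wx":0,"wy":0,"wz":-26.5,"claw":0.6},{"tx":19.2,"ty":-15.2,"tz":0,"wx":0,"wy":0,"wz":-31.8,"claw":0.6},{"tx":22.4,"ty":-17.7,"tz":0,"wx":0,"wy":0,"wz":-37.1,"claw":0.6},{"tx":25.6,"ty":-20.2,"tz":0,"wx":0,"wy":0,"wz":-42.4,"claw":0.6},{"tx":28.8,"ty":-22.8,"tz":0,"wx":0,"wy":0,"wz":-47.7,"claw":0.6},{"tx":32,"ty":-25.3,"tz":0,"wx":0,"wy":0,"wz":-53,"claw":0.6},{"tx":35,"ty":-27.6,"tz":0,"wx":0,"wy":0,"wz":-58,"claw":0.6},{"tx":36.4,"ty":-28.8,"tz":0,"wx":0,"wy":0,"wz":-60,"claw":0.6}]'
python3 - <<'E'
from h import *
P,Rm=target(-.064,-.0775,.2,0); print(P,delta(P,Rm),sensors.observe()['joints'])
E
```

```text
clock: 1.78
position: [0.4604, -0.205, 0.2413]
ee_rot: [2.443, 1.975, 0.004]
force: [0.4, -1.0, 0.3]
width: 0.603
[ 0.57631451 -0.03100602  0.214     ] (array([19.44,  7.69,  2.79]), array([  0.14,  -0.09, -24.29])) [ 0.6334159   0.26975154 -0.39386869  1.83736262  0.11542232  1.05521475
 -0.01554974]
```

```bash
python3 -m handwheel '[{"tx":3.2,"ty":1.3,"tz":0,"wx":0,"wy":0,"wz":-4,"claw":0.6},{"tx":6.4,"ty":2.6,"tz":0.4,"wx":0,"wy":0,"wz":-8,"claw":0.6},{"tx":9.6,"ty":3.8,"tz":0.8,"wx":0,"wy":0,"wz":-12,"claw":0.6},{"tx":12.8,"ty":5.1,"tz":1.2,"wx":0,"wy":0,"wz":-16,"claw":0.6},{"tx":16,"ty":6.4,"tz":1.8,"wx":0,"wy":0,"wz":-20,"claw":0.6},{"tx":18.4,"ty":7.3,"tz":2.4,"wx":0,"wy":0,"wz":-24,"claw":0.6},{"tx":19.2,"ty":7.6,"tz":2.8,"wx":0,"wy":0,"wz":-24.3,"claw":0.6},{"tx":19.2,"ty":7.6,"tz":2.8,"wx":0,"wy":0,"wz":-24.3,"claw":0.6},{"tx":19.2,"ty":7.6,"tz":2.8,"wx":0,"wy":0,"wz":-24.3,"claw":0.6}]'
python3 - <<'E'
from h import *
P,Rm=target(-.064,-.0775,.044,0); print(P,delta(P,Rm),sensors.observe()['joints'])
p,d=vision.get_image("scene"); cv2.imwrite("pics/s2.png",cv2.resize(p[80:320,180:480],None,fx=2.6,fy=2.4))
E
```

```text
clock: 2.53
position: [0.5733, -0.0401, 0.2124]
ee_rot: [-1.986, -2.433, 0.001]
force: [0.2, -1.6, -0.2]
width: 0.598
[ 0.57631451 -0.03100602  0.058     ] (array([ 0.83,  0.5 , 15.44]), array([-0.06,  0.  , -0.65])) [ 0.34667554  0.4330722  -0.51398528  1.70261143  0.23769166  1.06943292
 -0.04138811]
```

View pics/s2.png

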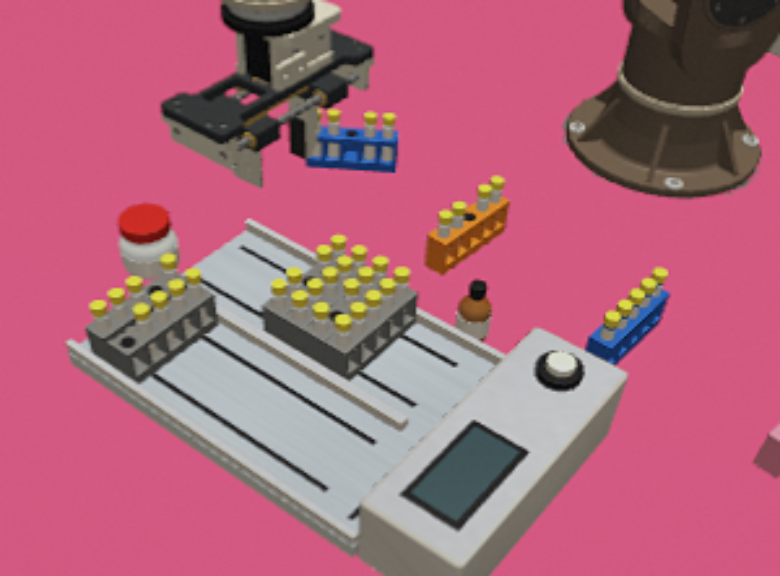

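The picture shows the gripper above the near lane behind rack4 (crop (265,130)), with the jaws spread across the lane. Next I lower it, stopping 20 mm above working height to check.

```bash
python3 -m handwheel '[{"tx":0.4,"ty":0.5,"tz":3,"wx":0,"wy":0,"wz":-0.6,"claw":0.6},{"tx":0.8,"ty":0.5,"tz":6,"wx":0,"wy":0,"wz":-0.6,"claw":0.6},{"tx":0.8,"ty":0.5,"tz":9,"wx":0,"wy":0,"wz":-0.6,"claw":0.6},{"tx":0.8,"ty":0.5,"tz":11.5,"wx":0,"wy":0,"wz":-0.6,"claw":0.6},{"tx":0.8,"ty":0.5,"tz":13,"wx":0,"wy":0,"wz":-0.6,"claw":0.6},{"tx":0.8,"ty":0.5,"tz":13.4,"wx":0,"wy":0,"wz":-0.6,"claw":0.6},{"tx":0.8,"ty":0.5,"tz":13.4,"wx":0,"wy":0,"wz":-0.6,"claw":0.6},{"tx":0.8,"ty":0.5,"tz":13.4,"wx":0,"wy":0,"wz":-0.6,"claw":0.6}]'
python3 - <<'E'
from h import *
P,Rm=target(-.064,-.0775,.044,0); print(P,delta(P,Rm))
p,d=vision.get_image("scene"); np.save("d_s3",d); cv2.imwrite("pics/s3.png",cv2.resize(p[120:280,210:410],None,fx=4,fy=3.7))
p,d=vision.get_image("top"); cv2.imwrite("pics/t3.png",cv2.resize(p[115:250,200:400],None,fx=4,fy=4))
E
```

```text
clock: 3.25
position: [0.5774, -0.0322, 0.0799]
ee_rot: [1.974, 2.442, 0.001]
force: [0.3, 0.9, 0.8]
width: 0.601
[ 0.57631451 -0.03100602  0.058     ] (array([ 0.14, -0.08,  2.18]), array([ 0.06,  0.05, -0.11]))
```

View pics/s3.png

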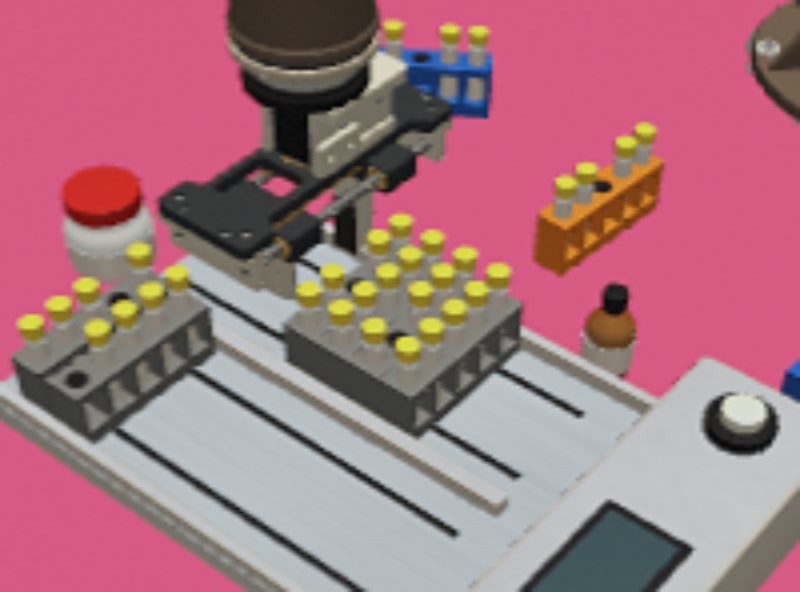

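View pics/t3.png

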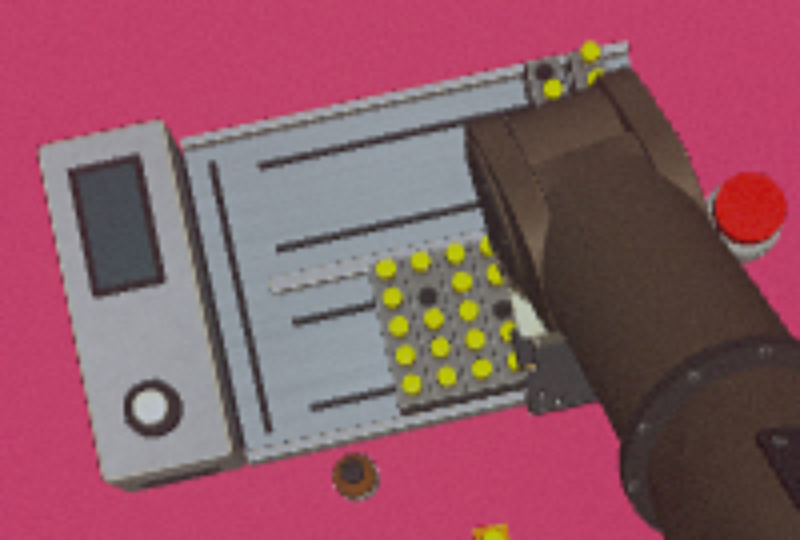

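The fingers are behind rack4, the body is clear of all caps, and the row and done racks haven't moved. Next I finish the descent and creep up to contact.

```bash
python3 -m handwheel '[{"tx":0.1,"ty":-0.1,"tz":1,"wx":0,"wy":0,"wz":-0.1,"claw":0.6},{"tx":0.1,"ty":-0.1,"tz":2,"wx":0,"wy":0,"wz":-0.1,"claw":0.6},{"tx":0.1,"ty":-0.1,"tz":2.2,"wx":0,"wy":0,"wz":-0.1,"claw":0.6},{"tx":0.1,"ty":-0.1,"tz":2.2,"wx":0,"wy":0,"wz":-0.1,"claw":0.6},{"tx":0.3,"ty":-0.1,"tz":2.2,"wx":0,"wy":0,"wz":-0.1,"claw":0.6},{"tx":0.5,"ty":-0.1,"tz":2.2,"wx":0,"wy":0,"wz":-0.1,"claw":0.6},{"tx":0.7,"ty":-0.1,"tz":2.2,"wx":0,"wy":0,"wz":-0.1,"claw":0.6},{"tx":0.8,"ty":-0.1,"tz":2.2,"wx":0,"wy":0,"wz":-0.1,"claw":0.6}]'
python3 - <<'E'
from h import *
P,Rm=target(-.064,.0565,.044,0); print(P,delta(P,Rm), sensors.observe()['force'])
E
```

```text
clock: 4.02
position: [0.5744, -0.023, 0.057]
ee_rot: [1.97, 2.447, 0.001]
force: [0.3, -0.2, -0.5]
width: 0.604
[0.54799699 0.09996771 0.058     ] (array([12.58,  0.04, -0.1 ]), array([ 0.03, -0.01,  0.12])) [ 0.25114064 -0.24779335 -0.47288791]
```

```bash
python3 -m handwheel '[{"tx":0.15,"ty":0,"tz":0,"wx":0,"wy":0,"wz":0,"claw":0.6},{"tx":0.3,"ty":0,"tz":0,"wx":0,"wy":0,"wz":0,"claw":0.6},{"tx":0.45,"ty":0,"tz":0,"wx":0,"wy":0,"wz":0,"claw":0.6},{"tx":0.6,"ty":0,"tz":0,"wx":0,"wy":0,"wz":0,"claw":0.6},{"tx":0.8,"ty":0,"tz":0,"wx":0,"wy":0,"wz":0,"claw":0.6},{"tx":1.1,"ty":0,"tz":0,"wx":0,"wy":0,"wz":0,"claw":0.6},{"tx":1.5,"ty":0,"tz":0,"wx":0,"wy":0,"wz":0,"claw":0.6},{"tx":1.9,"ty":0,"tz":0,"wx":0,"wy":0,"wz":0,"claw":0.6},{"tx":2.3,"ty":0,"tz":0,"wx":0,"wy":0,"wz":0,"claw":0.6},{"tx":2.6,"ty":0,"tz":0,"wx":0,"wy":0,"wz":0,"claw":0.6},{"tx":2.8,"ty":0,"tz":0,"wx":0,"wy":0,"wz":0,"claw":0.6},{"tx":2.9,"ty":0,"tz":0,"wx":0,"wy":0,"wz":0,"claw":0.6}]'
python3 - <<'E'
from h import *
P,Rm=target(-.064,.0565,.044,0); print(P,delta(P,Rm), sensors.observe()['force'])
p,d=vision.get_image("scene"); print(caps("scene",p).round(4).tolist());cv2.imwrite("pics/s4.png",cv2.resize(p[120:280,210:410],None,fx=4,fy=3.7))
p,d=vision.get_image("top"); print(caps("top",p).round(4).tolist())
E
```

```text
clock: 5.02
position: [0.568, 0.0053, 0.0567]
ee_rot: [-1.97, -2.447, 0.0]
force: [0.5, -1.1, 0.3]
width: 0.598
[0.54799699 0.09996771 0.058     ] (array([ 9.68,  0.07, -0.13]), array([-0.01, -0.01,  0.12])) [ 0.47538394 -1.14242238  0.28485682]
[[-0.06, 0.0637], [-0.0191, 0.038], [-0.0834, 0.0379], [-0.0611, 0.0119], [-0.0412, -0.0101], [-0.0164, -0.0106], [-0.0913, -0.0131]]
[[-0.0419, 0.0633], [-0.0857, 0.063], [-0.1081, 0.0627], [-0.0633, 0.0624], [-0.0199, 0.0621], [-0.0201, 0.0375], [-0.0631, 0.0372], [-0.0856, 0.0365], [-0.1077, 0.0364], [-0.0632, 0.0108], [-0.0199, 0.0108], [-0.0417, 0.0107], [-0.0855, 0.0104], [-0.1082, 0.0103]]
```

View pics/s4.png

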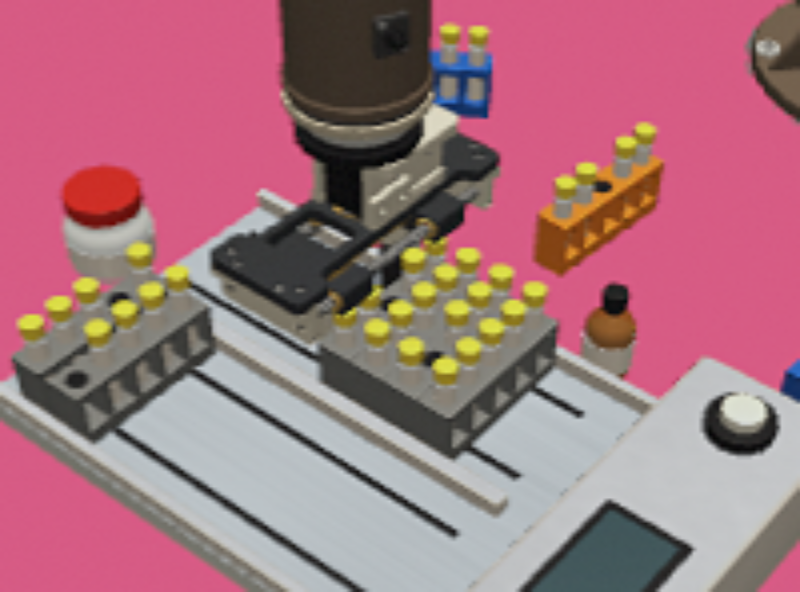

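The train moved 28 mm, square and together (rack1 y ≈ 63 mm), and about 94 mm remain. I'll push on.

```bash
python3 -m handwheel '[{"tx":0.3,"ty":0,"tz":0,"wx":0,"wy":0,"wz":0.1,"claw":0.6},{"tx":0.8,"ty":0,"tz":0,"wx":0,"wy":0,"wz":0.1,"claw":0.6},{"tx":1.5,"ty":0,"tz":0,"wx":0,"wy":0,"wz":0.1,"claw":0.6},{"tx":2.3,"ty":0,"tz":0,"wx":0,"wy":0,"wz":0.1,"claw":0.6},{"tx":3.1,"ty":0,"tz":0,"wx":0,"wy":0,"wz":0.1,"claw":0.6},{"tx":3.9,"ty":0,"tz":0,"wx":0,"wy":0,"wz":0.1,"claw":0.6},{"tx":4.7,"ty":0,"tz":0,"wx":0,"wy":0,"wz":0.1,"claw":0.6},{"tx":5.5,"ty":0,"tz":0,"wx":0,"wy":0,"wz":0.1,"claw":0.6},{"tx":6.3,"ty":0,"tz":0,"wx":0,"wy":0,"wz":0.1,"claw":0.6},{"tx":7,"ty":0,"tz":0,"wx":0,"wy":0,"wz":0.1,"claw":0.6},{"tx":7.4,"ty":0,"tz":0,"wx":0,"wy":0,"wz":0.1,"claw":0.6},{"tx":7.6,"ty":0,"tz":0,"wx":0,"wy":0,"wz":0.1,"claw":0.6}]'
python3 - <<'E'
from h import *
P,Rm=target(-.064,.0565,.044,0); print(P,delta(P,Rm), sensors.observe()['force'])
p,d=vision.get_image("scene"); cv2.imwrite("pics/s5.png",cv2.resize(p[120:320,210:450],None,fx=3.3,fy=3))
p,d=vision.get_image("top"); print(caps("top",p).round(4).tolist())
E
```

```text
clock: 6.12
position: [0.5518, 0.08, 0.0568]
ee_rot: [-1.972, -2.446, -0.0]
force: [-0.0, -1.8, -0.0]
width: 0.603
[0.54799699 0.09996771 0.058     ] (array([ 2.03,  0.06, -0.12]), array([ 0.  , -0.01,  0.05])) [-0.04931507 -1.77370705 -0.04917068]
[[-0.0635, 0.1396], [-0.1075, 0.1395], [-0.0198, 0.139], [-0.0422, 0.1388], [-0.0854, 0.1387], [-0.0852, 0.1137], [-0.1077, 0.1132], [-0.0637, 0.113], [-0.0207, 0.1129], [-0.064, 0.088], [-0.0851, 0.0872], [-0.1074, 0.0869]]
```

View pics/s5.png

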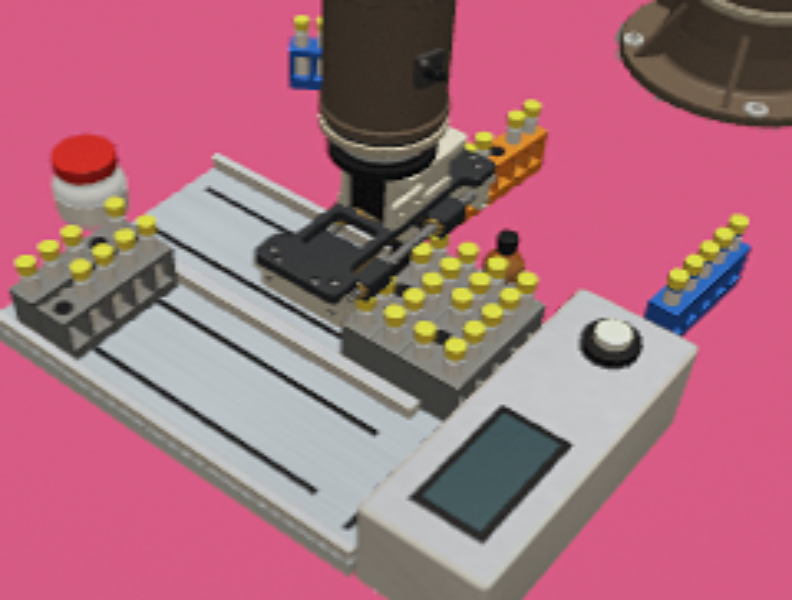

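The train is still square, with about 18 mm remaining. I'll creep to the stop while watching the force.

```bash
python3 -m handwheel '[{"tx":0.2,"ty":0,"tz":0,"wx":0,"wy":0,"wz":0,"claw":0.6},{"tx":0.5,"ty":0,"tz":0,"wx":0,"wy":0,"wz":0,"claw":0.6},{"tx":0.8,"ty":0,"tz":0,"wx":0,"wy":0,"wz":0,"claw":0.6},{"tx":1.0,"ty":0,"tz":0,"wx":0,"wy":0,"wz":0,"claw":0.6},{"tx":1.2,"ty":0,"tz":0,"wx":0,"wy":0,"wz":0,"claw":0.6},{"tx":1.35,"ty":0,"tz":0,"wx":0,"wy":0,"wz":0,"claw":0.6},{"tx":1.45,"ty":0,"tz":0,"wx":0,"wy":0,"wz":0,"claw":0.6},{"tx":1.55,"ty":0,"tz":0,"wx":0,"wy":0,"wz":0,"claw":0.6}]'
python3 -m handwheel '[{"tx":0.1,"ty":0,"tz":0,"wx":0,"wy":0,"wz":0,"claw":0.6},{"tx":0.15,"ty":0,"tz":0,"wx":0,"wy":0,"wz":0,"claw":0.6}]'
python3 - <<'E'
from h import *
P,Rm=target(-.064,.0565,.044,0); print(P,delta(P,Rm), sensors.observe()['force'])
p,d=vision.get_image("top"); print(caps("top",p).round(4).tolist())
E
```

```text
clock: 6.88
position: [0.5487, 0.0941, 0.0567]
ee_rot: [1.973, 2.445, -0.0]
force: [0.4, -0.9, 0.4]
width: 0.6
clock: 7.05
position: [0.5483, 0.0957, 0.0567]
ee_rot: [1.973, 2.445, -0.0]
force: [0.1, -0.8, 1.5]
width: 0.603
[0.54799699 0.09996771 0.058     ] (array([ 0.42,  0.06, -0.13]), array([-0.  ,  0.  , -0.01])) [ 0.05222629 -0.78253758  1.51960964]
[[-0.0854, 0.1556], [-0.0417, 0.1553], [-0.0636, 0.155], [-0.1082, 0.1549], [-0.0203, 0.1546], [-0.0854, 0.1291], [-0.0206, 0.1289], [-0.1078, 0.1288], [-0.0639, 0.1284], [-0.0651, 0.105], [-0.1078, 0.1037], [-0.0857, 0.103]]
```

No stop contact yet, about 2 mm to go.

```bash
python3 -m handwheel '[{"tx":0.08,"ty":0,"tz":0,"wx":0,"wy":0,"wz":0,"claw":0.6},{"tx":0.15,"ty":0,"tz":0,"wx":0,"wy":0,"wz":0,"claw":0.6},{"tx":0.15,"ty":0,"tz":0,"wx":0,"wy":0,"wz":0,"claw":0.6}]'
python3 -m handwheel '[{"tx":0.05,"ty":0,"tz":0,"wx":0,"wy":0,"wz":0,"claw":0.6},{"tx":0.1,"ty":0,"tz":0,"wx":0,"wy":0,"wz":0,"claw":0.6},{"tx":0.1,"ty":0,"tz":0,"wx":0,"wy":0,"wz":0,"claw":0.6}]'
```

```text
clock: 7.35
position: [0.5481, 0.0969, 0.0567]
ee_rot: [1.973, 2.444, -0.0]
force: [0.9, -1.2, 0.4]
width: 0.598
clock: 7.6
position: [0.5481, 0.0969, 0.0567]
ee_rot: [1.973, 2.443, -0.001]
force: [1.4, -5.3, 0.5]
width: 0.602
```

The TCP stalled while the force rose to 5 N, so the row is on the stop. One more gentle press will close any gaps.

```bash
python3 -m handwheel '[{"tx":0.05,"ty":0,"tz":0,"wx":0,"wy":0,"wz":0,"claw":0.6},{"tx":0.1,"ty":0,"tz":0,"wx":0,"wy":0,"wz":0,"claw":0.6},{"tx":0.1,"ty":0,"tz":0,"wx":0,"wy":0,"wz":0,"claw":0.6},{"tx":0.1,"ty":0,"tz":0,"wx":0,"wy":0,"wz":0,"claw":0.6}]'
python3 -m handwheel '[{"tx":-0.2,"ty":0,"tz":0,"wx":0,"wy":0,"wz":0,"claw":0.6},{"tx":-0.5,"ty":0,"tz":0,"wx":0,"wy":0,"wz":0,"claw":0.6},{"tx":-1,"ty":0,"tz":0,"wx":0,"wy":0,"wz":0,"claw":0.6},{"tx":-2,"ty":0,"tz":0,"wx":0,"wy":0,"wz":0,"claw":0.6},{"tx":-2.5,"ty":0,"tz":-0.5,"wx":0,"wy":0,"wz":0,"claw":0.6},{"tx":-2.5,"ty":0,"tz":-3,"wx":0,"wy":0,"wz":0,"claw":0.6},{"tx":-2.5,"ty":0,"tz":-6,"wx":0,"wy":0,"wz":0,"claw":0.4},{"tx":-2.5,"ty":0,"tz":-9,"wx":0,"wy":0,"wz":0,"claw":0},{"tx":-2.5,"ty":0,"tz":-12,"wx":0,"wy":0,"wz":0,"claw":0},{"tx":-2.5,"ty":0,"tz":-13,"wx":0,"wy":0,"wz":0,"claw":0},{"tx":-2.5,"ty":0,"tz":-13,"wx":0,"wy":0,"wz":0,"claw":0}]'
python3 - <<'E'
from h import *
p,d=vision.get_image("top"); print(caps("top",p).round(4).tolist()); cv2.imwrite("pics/t6.png",cv2.resize(p[115:250,200:400],None,fx=4,fy=4))
p,d=vision.get_image("scene"); print(caps("scene",p).round(4).tolist()); cv2.imwrite("pics/s6.png",cv2.resize(p[120:320,210:450],None,fx=3.3,fy=3))
P,Rm=target(-.086,.220,.16,0); print(P,delta(P,Rm),sensors.observe()['joints'])
E
```

```text
clock: 7.93
position: [0.5481, 0.0969, 0.0567]
ee_rot: [1.973, 2.442, -0.003]
force: [2.2, -8.8, 0.6]
width: 0.599
clock: 8.85
position: [0.5547, 0.0746, 0.1901]
ee_rot: [1.972, 2.441, 0.006]
force: [1.6, 0.1, -0.3]
width: 0.287
[[-0.0633, 0.1571], [-0.0853, 0.1564], [-0.0201, 0.1564], [-0.0418, 0.1562], [-0.1076, 0.1557], [-0.0202, 0.1308], [-0.1078, 0.1307], [-0.0631, 0.1305], [-0.0855, 0.1304], [-0.0417, 0.1048], [-0.0857, 0.1047], [-0.1079, 0.1046], [-0.063, 0.1042], [-0.0201, 0.1038], [-0.0425, 0.081], [-0.0863, 0.0788], [-0.1077, 0.0781]]
[[-0.0604, 0.1572], [-0.0191, 0.1313], [-0.0849, 0.1312], [-0.0608, 0.1055], [-0.0957, 0.0797], [-0.0302, 0.0795]]
[0.49194223 0.25512607 0.174     ] (array([19.  , -2.14,  1.26]), array([ 0.02,  0.02, -0.05])) [ 0.15094601  0.43318587 -0.51821749  1.77578153  0.25046268  0.99808059
 -0.25236056]
```

View pics/s6.png

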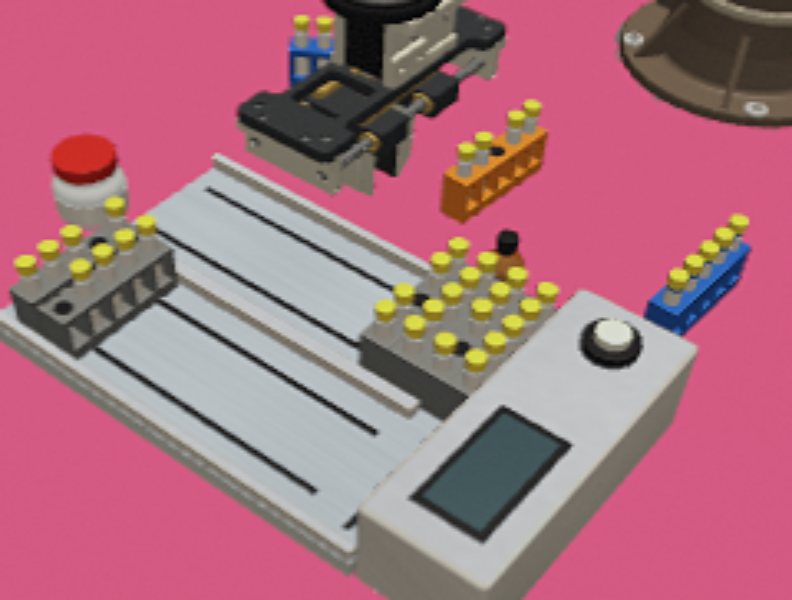

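View pics/t6.png

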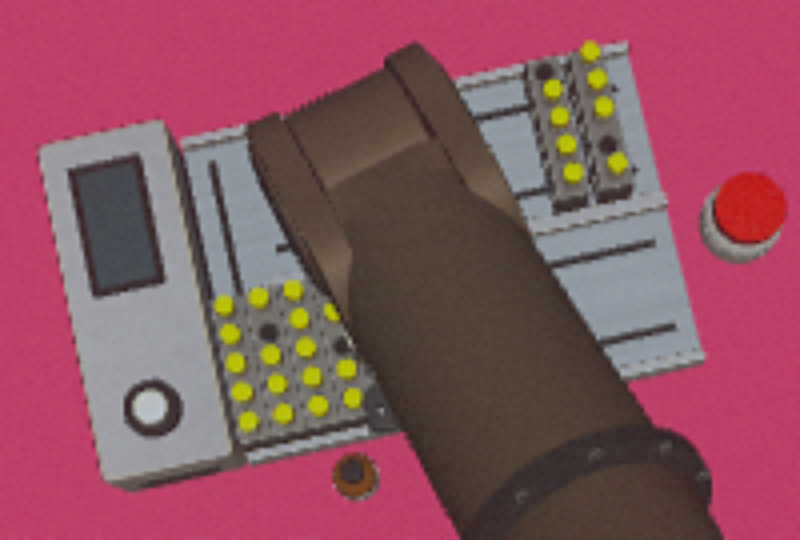

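The row is home: rack y ≈ 156, 131, 105 and 79 mm, square. Next I close the fingers and go above the key.

```bash
python3 -m handwheel '[{"tx":3,"ty":-0.3,"tz":0,"wx":0,"wy":0,"wz":0,"claw":0},{"tx":6,"ty":-0.7,"tz":0,"wx":0,"wy":0,"wz":0,"claw":0},{"tx":9,"ty":-1,"tz":0,"wx":0,"wy":0,"wz":0,"claw":0},{"tx":12,"ty":-1.4,"tz":0,"wx":0,"wy":0,"wz":0,"claw":0},{"tx":15,"ty":-1.8,"tz":0,"wx":0,"wy":0,"wz":0,"claw":0},{"tx":17.5,"ty":-2.1,"tz":0.5,"wx":0,"wy":0,"wz":0,"claw":0},{"tx":19,"ty":-2.1,"tz":1,"wx":0,"wy":0,"wz":0,"claw":0},{"tx":19,"ty":-2.1,"tz":1.3,"wx":0,"wy":0,"wz":0,"claw":0},{"tx":19,"ty":-2.1,"tz":1.3,"wx":0,"wy":0,"wz":0,"claw":0},{"tx":19,"ty":-2.1,"tz":1.3,"wx":0,"wy":0,"wz":0,"claw":0}]'
python3 - <<'E'
from h import *
P,Rm=target(-.086,.220,.125,0); print(P,delta(P,Rm))
p,d=vision.get_image("scene"); cv2.imwrite("pics/s7.png",cv2.resize(p[140:300,320:480],None,fx=4,fy=3.7))
E
```

```text
clock: 9.78
position: [0.4922, 0.2542, 0.1724]
ee_rot: [-1.974, -2.444, 0.004]
force: [-0.1, 0.1, 0.8]
width: 0.004
[0.49194223 0.25512607 0.139     ] (array([0.1 , 0.01, 3.34]), array([-0.13,  0.08, -0.06]))
```

View pics/s7.png

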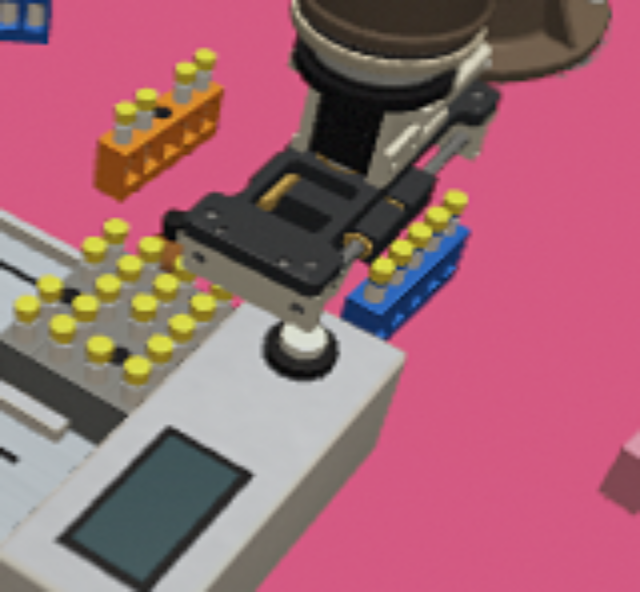

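The closed tips sit right above the key (crop (300,335)). Next I press straight down in small steps.

```bash
python3 -m handwheel '[{"tx":0.1,"ty":0,"tz":1.5,"wx":0,"wy":0,"wz":0,"claw":0},{"tx":0.1,"ty":0,"tz":2.8,"wx":0,"wy":0,"wz":0,"claw":0},{"tx":0.1,"ty":0,"tz":3.5,"wx":0,"wy":0,"wz":0,"claw":0},{"tx":0.1,"ty":0,"tz":3.7,"wx":0,"wy":0,"wz":0,"claw":0},{"tx":0.1,"ty":0,"tz":3.7,"wx":0,"wy":0,"wz":0,"claw":0}]'
python3 -m handwheel '[{"tx":0,"ty":0,"tz":0.15,"wx":0,"wy":0,"wz":0,"claw":0},{"tx":0,"ty":0,"tz":0.3,"wx":0,"wy":0,"wz":0,"claw":0},{"tx":0,"ty":0,"tz":0.45,"wx":0,"wy":0,"wz":0,"claw":0},{"tx":0,"ty":0,"tz":0.5,"wx":0,"wy":0,"wz":0,"claw":0},{"tx":0,"ty":0,"tz":0.5,"wx":0,"wy":0,"wz":0,"claw":0}]'
python3 -m handwheel '[{"tx":0,"ty":0,"tz":0.1,"wx":0,"wy":0,"wz":0,"claw":0},{"tx":0,"ty":0,"tz":0.2,"wx":0,"wy":0,"wz":0,"claw":0},{"tx":0,"ty":0,"tz":0.2,"wx":0,"wy":0,"wz":0,"claw":0},{"tx":0,"ty":0,"tz":0.2,"wx":0,"wy":0,"wz":0,"claw":0}]'
```

```text
clock: 10.25
position: [0.4922, 0.2559, 0.1363]
ee_rot: [-1.974, -2.443, 0.002]
force: [-0.0, 0.7, -1.0]
width: 0.007
clock: 10.67
position: [0.4926, 0.2568, 0.1321]
ee_rot: [1.973, 2.444, 0.001]
force: [1.6, -1.6, 2.8]
width: 0.004
clock: 11.0
position: [0.4926, 0.2569, 0.1303]
ee_rot: [1.973, 2.444, 0.001]
force: [1.0, -1.9, 7.6]
width: 0.008
```

```bash
python3 -m handwheel '[{"tx":0,"ty":0,"tz":0.1,"wx":0,"wy":0,"wz":0,"claw":0},{"tx":0,"ty":0,"tz":0.1,"wx":0,"wy":0,"wz":0,"claw":0}]'
python3 - <<'E'
from h import *
print(sensors.observe()['position'],sensors.observe()['force'])
p,d=vision.get_image("scene"); cv2.imwrite("pics/s8.png",cv2.resize(p[180:270,350:450],None,fx=7,fy=6.6,interpolation=2))
E
```

```text
clock: 11.17
position: [0.4926, 0.2569, 0.1301]
ee_rot: [1.973, 2.443, 0.002]
force: [-1.9, -3.9, 15.9]
width: 0.005
[0.49263308 0.25692687 0.13009093] [-1.89675427 -3.85607307 15.89818852]
```

View pics/s8.png

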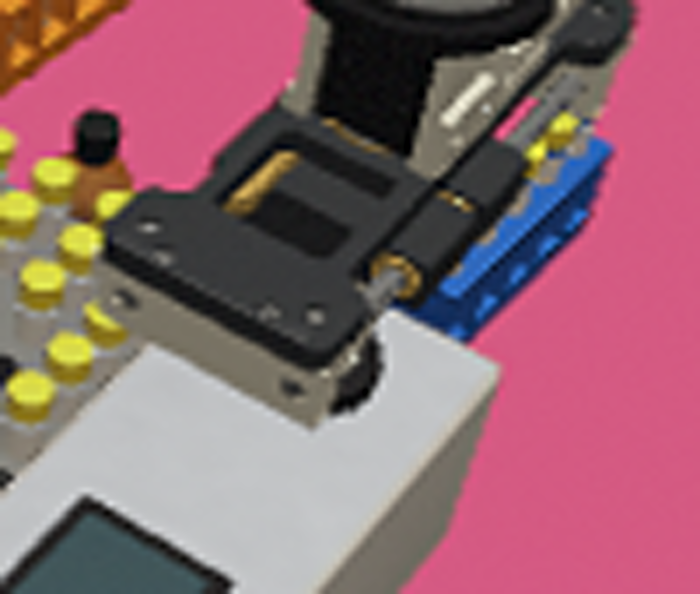

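The tool stalled at tip z ≈ 116 mm with 16 N. That's either the key bottomed (with a few mm height offset) or a hard contact elsewhere. I'll back off and measure the force profile to tell which.

```bash
python3 - <<'E'
from h import *
# collar height by two views: fit dark ring around the key
for n,pf in(("top","p_top.png"),("scene","p_scene.png")):
    p=cv2.imread(pf); g=p.max(2); c=proj(n,np.r_[toW(-.086,.22),.11])[0]
    yy,xx=np.indices(g.shape); m=((g<60)&(np.hypot(xx-c[0],yy-c[1])<22)).astype(np.uint8)
    cs,_=cv2.findContours(m,cv2.RETR_EXTERNAL,cv2.CHAIN_APPROX_NONE); k=max(cs,key=len); e=cv2.fitEllipse(k); print(n,c,e)
    b=((g>170)&(np.hypot(xx-e[0][0],yy-e[0][1])<8)).astype(np.uint8); yb,xb=np.where(b); print('key',xb.mean(),yb.mean(),b.sum())
    for z in (.1,.104,.108,.112,.118,.121): print(z,atz(n,e[0],z)[0].round(4),atz(n,[xb.mean(),yb.mean()],z)[0].round(4))
E
python3 -m handwheel '[{"tx":0,"ty":0,"tz":-0.5,"wx":0,"wy":0,"wz":0,"claw":0},{"tx":0,"ty":0,"tz":-1.1,"wx":0,"wy":0,"wz":0,"claw":0},{"tx":0,"ty":0,"tz":-1.1,"wx":0,"wy":0,"wz":0,"claw":0},{"tx":0,"ty":0,"tz":-1.1,"wx":0,"wy":0,"wz":0,"claw":0}]'
python3 -m handwheel '[{"tx":0,"ty":0,"tz":0.2,"wx":0,"wy":0,"wz":0,"claw":0},{"tx":0,"ty":0,"tz":0.2,"wx":0,"wy":0,"wz":0,"claw":0}]'
for i in 1 2 3 4 5 6; do python3 -m handwheel '[{"tx":0,"ty":0,"tz":0.1,"wx":0,"wy":0,"wz":0,"claw":0},{"tx":0,"ty":0,"tz":0.1,"wx":0,"wy":0,"wz":0,"claw":0}]' | egrep 'pos|force'; done
```

```text
top [238.07530948 217.04467267] ((257.159912109375, 212.90283203125), (1.1400787830352783, 18.324909210205078), 167.9993438720703)
key nan nan 0
0.1 [0.5048 0.2014 0.1   ] [nan nan nan]
0.104 [0.5042 0.2009 0.104 ] [nan nan nan]
0.108 [0.5037 0.2004 0.108 ] [nan nan nan]
0.112 [0.5032 0.1999 0.112 ] [nan nan nan]
0.118 [0.5024 0.1991 0.118 ] [nan nan nan]
0.121 [0.502  0.1988 0.121 ] [nan nan nan]
scene [394.47908243 233.07669724] ((394.69482421875, 233.7801971435547), (15.850156784057617, 16.186656951904297), 119.43731689453125)
key 395.4788732394366 230.18309859154928 71
0.1 [0.4856 0.2521 0.1   ] [0.4764 0.2458 0.1   ]
0.104 [0.4886 0.254  0.104 ] [0.4794 0.2478 0.104 ]
0.108 [0.4916 0.2559 0.108 ] [0.4824 0.2497 0.108 ]
0.112 [0.4946 0.2578 0.112 ] [0.4854 0.2517 0.112 ]
0.118 [0.499  0.2606 0.118 ] [0.49   0.2546 0.118 ]
0.121 [0.5012 0.2621 0.121 ] [0.4923 0.256  0.121 ]
clock: 11.55
position: [0.4918, 0.257, 0.1397]
ee_rot: [-1.973, -2.445, 0.0]
force: [0.1, 0.5, -0.5]
width: 0.009
clock: 11.72
position: [0.4915, 0.2566, 0.1369]
ee_rot: [-1.973, -2.444, 0.002]
force: [0.0, -0.8, -0.6]
width: 0.005
position: [0.4918, 0.2567, 0.1362]
force: [0.1, -0.6, -0.7]
position: [0.492, 0.2568, 0.1355]
force: [-0.0, -0.1, 0.0]
position: [0.492, 0.2569, 0.1346]
force: [0.3, 0.1, 0.8]
position: [0.4921, 0.2569, 0.1337]
force: [-0.1, -0.5, 2.0]
position: [0.4921, 0.2569, 0.1327]
force: [-1.5, -0.4, 2.4]
position: [0.4921, 0.2569, 0.1317]
force: [-0.7, 0.3, 3.3]<stdin>:7: RuntimeWarning: Mean of empty slice.
  ret = ret.dtype.type(ret / rcount)
<stdin>:8: RuntimeWarning: Mean of empty slice.
```

The force climbs from about 1 to 3.3 N between TCP z ≈ 134.6 and 131.7 mm, and the hard end is at 130.1. That matches the key's spring and 5 mm travel, so the earlier stall was the key bottomed. The views put the collar at about 108 mm, well below the key top at about 121. I'll complete one more full press, then release and withdraw.

```bash
python3 -m handwheel '[{"tx":0,"ty":0,"tz":0.1,"wx":0,"wy":0,"wz":0,"claw":0},{"tx":0,"ty":0,"tz":0.2,"wx":0,"wy":0,"wz":0,"claw":0},{"tx":0,"ty":0,"tz":0.25,"wx":0,"wy":0,"wz":0,"claw":0},{"tx":0,"ty":0,"tz":0.25,"wx":0,"wy":0,"wz":0,"claw":0},{"tx":0,"ty":0,"tz":0.25,"wx":0,"wy":0,"wz":0,"claw":0}]'
python3 -m handwheel '[{"tx":0,"ty":0,"tz":-0.5,"wx":0,"wy":0,"wz":0,"claw":0},{"tx":0,"ty":0,"tz":-1.5,"wx":0,"wy":0,"wz":0,"claw":0},{"tx":0,"ty":0,"tz":-4,"wx":0,"wy":0,"wz":0,"claw":0},{"tx":0,"ty":0,"tz":-7,"wx":0,"wy":0,"wz":0,"claw":0},{"tx":0,"ty":0,"tz":-10,"wx":0,"wy":0,"wz":0,"claw":0},{"tx":0,"ty":0,"tz":-13,"wx":0,"wy":0,"wz":0,"claw":0},{"tx":0,"ty":0,"tz":-15,"wx":0,"wy":0,"wz":0,"claw":0},{"tx":0,"ty":0,"tz":-15,"wx":0,"wy":0,"wz":0,"claw":0},{"tx":0,"ty":0,"tz":-15,"wx":0,"wy":0,"wz":0,"claw":0}]'
python3 - <<'E'
from h import *
p,d=vision.get_image("top"); print(caps("top",p).round(4).tolist()); cv2.imwrite("pics/t9.png",cv2.resize(p[115:250,200:400],None,fx=4,fy=4))
p,d=vision.get_image("scene"); print(caps("scene",p).round(4).tolist()); cv2.imwrite("pics/s9.png",cv2.resize(p[120:320,210:450],None,fx=3.3,fy=3))
E
```

```text
clock: 13.13
position: [0.4921, 0.2569, 0.1301]
ee_rot: [1.973, 2.444, 0.001]
force: [-4.3, -3.5, 13.6]
width: 0.004
clock: 13.88
position: [0.4925, 0.2571, 0.2805]
ee_rot: [1.973, 2.444, 0.003]
force: [-0.8, -0.9, -1.3]
width: 0.006
[[-0.0633, 0.1571], [-0.0853, 0.1564], [-0.0201, 0.1564], [-0.0418, 0.1562], [-0.0202, 0.1308], [-0.1078, 0.1307], [-0.0631, 0.1305], [-0.0855, 0.1304], [-0.0856, 0.105], [-0.0417, 0.1048], [-0.1079, 0.1046], [-0.063, 0.1042], [-0.0201, 0.1038], [-0.02, 0.0789], [-0.0863, 0.0788], [-0.0412, 0.0783], [-0.108, 0.0781]]
[[-0.0604, 0.1572], [-0.0193, 0.1314], [-0.0848, 0.1311], [-0.0607, 0.1055], [-0.0959, 0.0797], [-0.0304, 0.0794]]
```

View pics/s9.png

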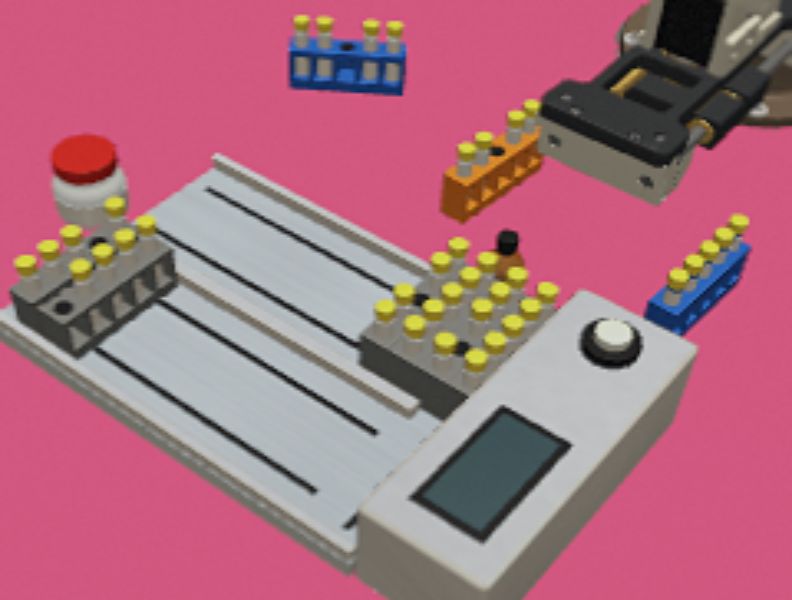

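View pics/t9.png

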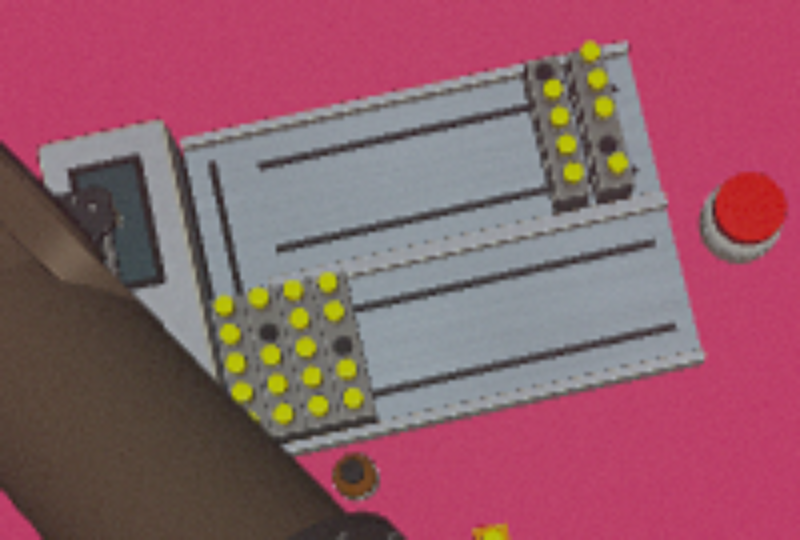

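The row is home and square (crop (410,320) in scene). The key is up (613,335), and the finished racks, jar and bottle haven't moved.

```bash
python3 -c "
from cell import arm; print(arm.sign_off())"
```

```text
the job is handed in; nothing more can be done
None
```

The four grey racks are home against the stop, the start key was pressed fully down and is up again, and the job is handed in. The clock read about 14 s of the 38 s allowed. No verdict was reported.

- **Push:** I pushed rack4's rear face with the open fingers until rack1 met the stop. The arm stalled there, and the largest force reading was about 9 N.
- **Final rack positions:** the top view gives the racks at y ≈ 156.5, 130.6, 104.6 and 78.5 mm, against home places of 157, 131, 105 and 79. They are square to the lane at x ≈ -64 mm, and the second view agrees within 1 mm.
- **Key:** I pressed it fully down twice after the row was home. The key stood about 3 mm higher in the arm's readings than the 118 mm stated. I therefore confirmed the press from the force: the spring rose over about 5 mm of travel, then hit a hard end at about 14 to 16 N. In the last picture the key is up.
- **Bystanders:** the finished racks, jar and bottle look unmoved in the last pictures; I did not measure them.
- **Refused command:** the first move was rejected as invalid because its rows left out some values. Nothing moved.

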